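File two breakfast boards in a rack and close its end stop

TASK

Put the two wooden breakfast boards away: draw the rack's sliding stop back to make room, take the boards out of the leaning drying stand and stand them upright in the rack, first the low one next to the fixed end wall, then the tall one between it and the stop. Then push the stop up snug, so that both boards stand straight and tight together against the wall, and let go, leaving the other things on the table where they are.

Things in the scene. Friction and masses are not known exactly. Their poses are not given: they have to be found in the camera images.
- rack: White rack fixed to the table, 204 (x) x 144 (y), left or right of the stand. Origin: centre of underside. Base plate top z=8 mm. Side rails along x: top z=20, 124 clear between. Fixed end wall at the +x (far) end: inner face x=+90, 12 thick, 124 wide, top z=78. The stop slides along x; boards stand between wall and stop, faces across x. All fixed things vary in place and yaw
- stop (a joint): Sliding end stop: value = clear gap (m) from end wall to the stop's front face, 0 to 0.115, starts nearly closed, grows towards rack -x; friction 2 N, stays put. Front plate 12 thick, 118 wide, top 78 above table; 38 mm behind it a wooden grip tongue 12 thick (x), 36 wide (y), top 110 above table, centre 56 mm behind the front face. Foot between them 17 high, two gussets at y=+-40 45 high
- stop_grip (a point): Centre of the top end of the stop's grip tongue, 110 mm above the table; axes as the rack's
- stand: White drying stand fixed to the table, base 166 (x) x 244 (y), origin at centre of underside. Two pockets side by side at y=+59 and -59 mm, one board in each, leaning 25 deg with tops towards -x (the robot), open upwards along that slope, reaching 60 mm up the board, 26 wide across the thickness and 110 along the width. Draw a board out along the slope
- tall_board: The taller dark wooden breakfast board: 20 thick (its x), 100 wide (its y), 184 high (its z), about 0.23 kg (varies). Origin: centre of its lower end face, z towards its upper end. It starts in one pocket of the stand (either one), leaning 25 degrees with its upper end towards the robot; about 120 mm of it stands free above the pocket
- low_board: The lower dark wooden breakfast board: 20 thick (its x), 100 wide (its y), 128 high (its z), about 0.16 kg (varies). Origin and axes as the tall board's; it starts in the other pocket; about 65 mm of it stands free above the pocket
- mug_1: Bystander: blue-grey mug with a handle, 85x117x98, origin at its underside; leave it alone
- tea_tin: Bystander: round green canister with a wooden lid, 62 diameter x 85 high, origin at the centre of its underside; leave it alone
- spice_jar: Bystander: spice jar with a red cap, 45 diameter x 106 high, origin at the centre of its underside; leave it alone
- salt_shaker: Bystander: clear shaker with a grey top, 44 diameter x 90 high, origin at the centre of its underside; leave it alone

How it is judged (in metres and radians):
On the way, in this order (a step that is already met when the one before it is completed fails the run):
1. the stop is drawn back: gap over 60 mm (value of joint stop above 0.06 m), for 0.2 s.
2. the low board stands in the rack, let go (x of low_board in the frame of rack between -0.02 and 0.084 m and y of low_board in the frame of rack between -0.014 and 0.014 m and z of low_board in the frame of rack between 0.004 and 0.016 m and angle between low_board's own z axis and vertical below 0.25 rad and contact force between low_board and the fingers below 0.3 N and linear speed of low_board below 0.05 m/s), for 0.2 s.
3. the tall board stands in the rack beside the low one, let go (x of tall_board in the frame of rack between -0.02 and 0.084 m and y of tall_board in the frame of rack between -0.014 and 0.014 m and z of tall_board in the frame of rack between 0.004 and 0.016 m and angle between tall_board's own z axis and vertical below 0.25 rad and contact force between tall_board and the fingers below 0.3 N and linear speed of tall_board below 0.05 m/s and horizontal distance between low_board and tall_board above 0.015 m), for 0.2 s.
At the end, for the whole second after the job is handed in: Boards at rest on the rack base, within 0.05 rad of upright, 0.07 rad of square and 14 mm of the middle line; from the end wall to board centre: low 6 to 14.5 mm, tall 26 to 35.5 mm; stop gap under 44 mm (boards measure 40 mm together) (x of low_board in the frame of rack between 0.0755 and 0.084 m and y of low_board in the frame of rack between -0.014 and 0.014 m and z of low_board in the frame of rack between 0.004 and 0.012 m and angle between each of low_board, tall_board's own z axis and vertical below 0.05 rad and x of tall_board in the frame of rack between 0.0545 and 0.064 m and y of tall_board in the frame of rack between -0.014 and 0.014 m and z of tall_board in the frame of rack between 0.004 and 0.012 m and angle between the x axis of each of tall_board, low_board and the x axis of rack, either way round below 0.07 rad and value of joint stop below 0.044 m and linear speed of each of tall_board, low_board below 0.02 m/s); the robot touches nothing.
It fails at once if a bystander is moved more than 30 mm (distance of any of mug_1, tea_tin, spice_jar, salt_shaker from where it was at the start of the episode above 0.03 m).
It fails at once if a board is knocked flat (angle between any of tall_board, low_board's own z axis and vertical above 1.1 rad).
It also fails if it takes over 72 s, if anything falls off the work surface, if the arm or the gripper's body presses on something with over 40 N, if the wrist force passes 120 N, or if a joint passes its speed limit or range.

ROBOT

A 6-joint arm with a two-finger parallel gripper is mounted at the origin on a cart in front of the work surface, level with it; the furniture and walls round the work are solid. World frame = base frame: x ahead of the robot, y to its left, z up, the work surface at z = 0. Lengths are in m, angles in degrees, forces in N, time in s.
With the tool pointing down it reaches from about 0.375 to 0.75 m from the base axis. Payload 9 kg.
Tool frame: the origin (TCP) lies where the fingers leave the gripper's body, on its centre line; the fingertips stand 73 mm ahead of it and the grasp point (between the pads) lies 54 mm ahead of it (robot.tip_reach is the distance from the TCP to the fingertips, in m); z points along the fingers, y is the direction in which the jaws open and shut (so a half turn about z gives the same grasp; the last joint's range is limited). The gripper opens to 85 mm and grips with 20 to 120 N. Pads are 22 mm wide; open, the fingers measure 114 mm over their backs; the gripper's body (76 mm by 85 mm) begins 54 mm behind the grasp point. The pads swing forward as they close: fully open they stand 13 mm farther back than shut.
Start: joints at [-12.473, 5.964, 5.575, 89.605, 0, 77.527], TCP at [0.6, 0, 0.304] pointing down, gripper open.
Joint ranges: [-171.21, 171.21], [-48.23, 106.86], [-62.78, 66.21], [-105.2, 120.99], [-86.42, 89.51], [-180, 180]. Speed limits (degrees/s): [127.2, 127.2, 147.25, 180, 180, 180].

INTERFACE

Orientations are given as [roll, pitch, yaw] about the fixed x, y, z axes, in that order (R = Rz(yaw) Ry(pitch) Rx(roll)).
In Python, from plant import robot gives the robot as it stands. Calls block until the motion is done:
- robot.move_pose(position, orientation): joint-space move of the TCP to a pose.
- robot.line_to(position, vel=0.15, rotation=None, guard=None): straight line of the TCP; rotation=None keeps the orientation; vel is the mean speed in m/s. With guard (N) it stops when the force on the tool has changed by that much, and returns True; else False.
- robot.goto_joints(angles): joint-space move.
- robot.set_gripper(opening): finger opening in m; the grip force is fixed at half the most; returns when the fingers have stopped.
- robot.pause(seconds).
- robot.ik(position, orientation): joint angles nearest the present ones, or None.
- robot.observe(): the state.
- robot.grab_frame(name): name is "scene" or "side" or "wrist"; returns the picture (400x640x3 uint8, blue, green, red); there is no depth.
- robot.get_calibration(name): a dict with "vertical_fov" (degrees; the focal length in pixels is half the picture's height over the tangent of half this angle, whatever the lens; pixels are square), "cx", "cy" (the principal point, pixels), "rvec" (rotation vector, rad) and "tvec" (3), from world to camera coordinates, as OpenCV has them. Camera axes: x right, y down, z forward; pixel columns grow to the right and rows downward; lengths in m; the calibration is good to about 2 mm. A picture is of the moment at which its call begins: read the wrist's pose just before it. get_calibration takes no time and is no camera call; for the wrist camera it gives the pose at the moment of the call.
A pose or a line that the arm cannot do raises robot.IKError and nothing moves.
- robot.job_done(): hands the job in, once; it reports no verdict.
The state is a dict: "time": time; "q": joint angles; "qvel": joint speeds; "joint_torque": joint torques, N m; "tool_pos": TCP position; "tcp_rot": TCP orientation; "ft_force": force on the tool from outside, world axes, zero at the start; "torque": the same for the moment, N m; "gripper_width": finger opening in m.
Only numpy, scipy, OpenCV 4.12 (cv2) and the standard library are available. Lean on these libraries where they do the work, as an engineer would, in place of code of your own. Each camera call takes 0.05 s, during which the arm holds its last target. There are 200 camera calls.

## Working session

There is one attempt and no reset: what is moved stays moved. The work goes in short steps, each a Python script; the robot and the scene stay as the last script left them, time stands still between calls to the robot, and variables do not carry over. Pictures are saved under pics/ and viewed, about 8 in all and at most 12, crops included, and the job is handed in when it is done.

```bash
ls; mkdir -p pics; cat > h.py <<'E'
import numpy as np, cv2
from plant import robot
def cal(n):
    c=robot.get_calibration(n); f=200/np.tan(np.radians(c["vertical_fov"])/2)
    R=cv2.Rodrigues(np.array(c["rvec"],float))[0]; t=np.array(c["tvec"],float).ravel()
    return f,c["cx"],c["cy"],R,t
def ray(c,uv):
    f,cx,cy,R,t=c; d=R.T@np.array([(uv[0]-cx)/f,(uv[1]-cy)/f,1.]); return -R.T@t,d/np.linalg.norm(d)
def plane(c,uv,z):
    o,d=ray(c,uv); return o+d*(z-o[2])/d[2]
def proj(c,p):
    f,cx,cy,R,t=c; q=R@np.array(p,float)+t; return np.array([f*q[0]/q[2]+cx,f*q[1]/q[2]+cy])
E
python3 - <<'E'
from h import *
for n in("scene","side","wrist"):
    c=cal(n); print(n,c[0],c[1],c[2],-c[3].T@c[4],c[3][2])
    cv2.imwrite(f"pics/{n}0.png",robot.grab_frame(n))
a=[cv2.imread(f"pics/{n}0.png") for n in("scene","side")]
print(robot.observe()["time"],robot.tip_reach)
E
```

```text
pics
scene 362.88232179136827 317.5694019074683 204.43270466093097 [ 0.14156734 -0.3214341   0.70258086] [ 0.53119117  0.44794934 -0.71915043]
side 445.25940139507907 320.8509624909029 200.20404170376077 [0.74195461 0.98912686 0.88619164] [-0.10773507 -0.76203286 -0.63851318]
wrist 321.3429181227793 316.613728557937 198.60008251059904 [0.59930571 0.06705422 0.37252046] [-0.00133475 -0.26596485 -0.9639818 ]
0.15 0.0726
```

View pics/scene0.png

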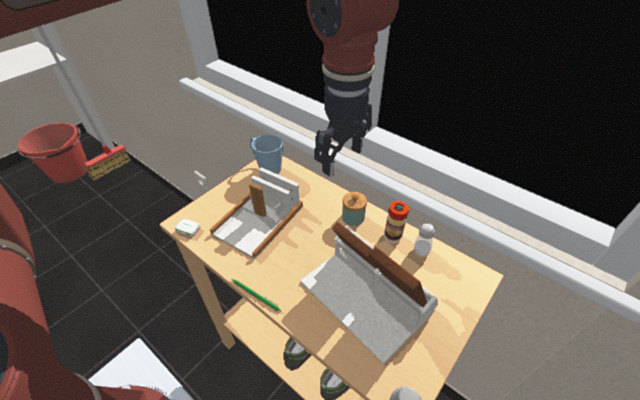

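View pics/side0.png

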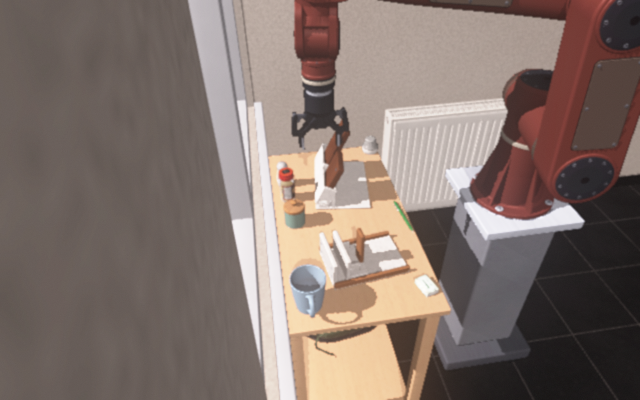

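The rack is on the left: tongue top at about (257,187) in the scene view, rails ending at (213,233) and (248,255). The stand is on the right, with its base corners at about (302,283), (383,356) and (435,297). The tall board leans in the right pocket at (400,275), the low one in the left at (352,240). The tin, jar and shaker are behind the stand and the mug is behind the rack.

```bash
python3 - <<'E'
from h import *
c=cal("scene")
for n,uv,z in [("railL",(213,233),.02),("railR",(250,255),.02),("railRfar",(302,205),.02),("tongue",(257,187),.11),("st1",(302,283),.01),("st2",(383,356),.01),("st3",(435,302),.01),("tin",(354,200),.085),("jar",(398,208),.106),("salt",(427,229),.09),("mug",(267,142),.098)]:
    print(n,plane(c,uv,z).round(3))
o=robot.observe(); print(o["tcp_rot"],o["tool_pos"])
# over rack
for p,y in [((.52,.12,.36),90),((.52,.22,.36),-90),((.52,.22,.36),90),((.5,-.05,.36),90),((.5,-.1,.36),90)]:
    print(p,y,robot.ik(p,[180,0,y]))
E
```

```text
railL [0.41  0.239 0.02 ]
railR [0.422 0.121 0.02 ]
railRfar [0.618 0.134 0.02 ]
tongue [0.532 0.196 0.11 ]
st1 [ 0.447 -0.017  0.01 ]
st2 [ 0.425 -0.24   0.01 ]
st3 [ 0.59  -0.263  0.01 ]
tin [0.664 0.005 0.085]
jar [ 0.689 -0.098  0.106]
salt [ 0.688 -0.174  0.09 ]
mug [0.685 0.318 0.098]
[-1.79943690e+02 -1.14073835e-02  9.00005276e+01] [5.99826930e-01 3.92857848e-05 3.03301722e-01]
(0.52, 0.12, 0.36) 90 [-1.0600918  -4.44227255  0.9479866  95.39025915  0.         88.9399082 ]
(0.52, 0.22, 0.36) -90 [  9.66249921   0.94787351   6.23631027  95.28843676   0.
 -80.33750079]
(0.52, 0.22, 0.36) 90 [ 9.66249921  0.94787351  6.23631027 95.28843676  0.         99.66249921]
(0.5, -0.05, 0.36) 90 [-20.65689398  -9.83662598  -4.03064753  95.80597845   0.
  69.34310602]
(0.5, -0.1, 0.36) 90 [-26.03413512  -8.55536316  -2.87645448  95.67890868   0.
  63.96586488]
```

```bash
python3 - <<'E'
from h import *
import pickle
out={}
for k,p in [("stand",(.5,-.1,.36)),("rack",(.515,.21,.34))]:
    robot.move_pose(p,[180,0,90]); robot.pause(.2)
    out[k]=cal("wrist"); im=robot.grab_frame("wrist"); cv2.imwrite(f"pics/w_{k}.png",im)
pickle.dump(out,open("cal.pkl","wb")); print(robot.observe()["time"])
E
```

```text
2.4917
```

View pics/w_stand.png

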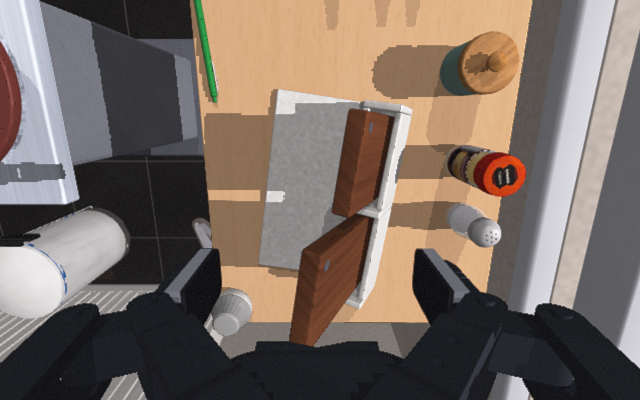

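View pics/w_rack.png

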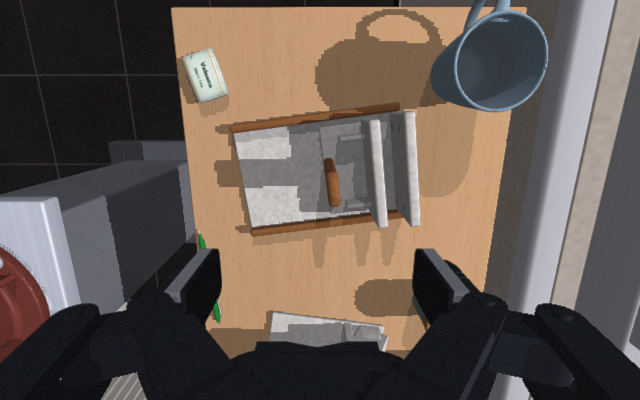

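Wrist views are clear. In the rack view, the rails run (232,127)-(400,105) and (252,232)-(402,212), the wall top is at x~410, the stop at ~378 and the tongue at ~(332,183). In the stand view, the low board is at (365,160) and the tall one at (335,280). I'll view one enlarged crop of each for corner points.

```bash
python3 - <<'E'
import cv2,numpy as np
a=cv2.imread("pics/w_stand.png")[85:350,250:420]; b=cv2.imread("pics/w_rack.png")[95:245,220:430]
cv2.imwrite("pics/c_stand.png",cv2.resize(a,None,fx=2.25,fy=2.25,interpolation=cv2.INTER_CUBIC))
cv2.imwrite("pics/c_rack.png",cv2.resize(b,None,fx=3.5,fy=3.5,interpolation=cv2.INTER_CUBIC))
E
```

```text
(no output)
```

View pics/c_stand.png

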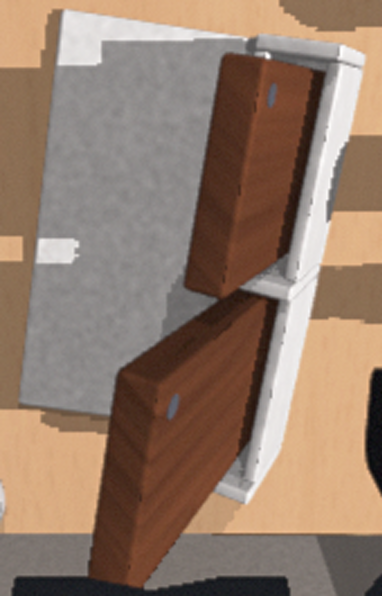

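View pics/c_rack.png

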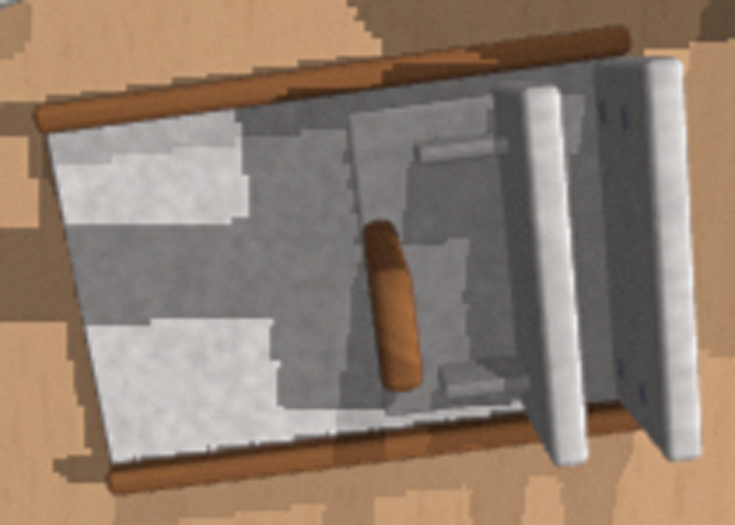

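```bash
cat > m.py <<'E'
from h import *
import pickle
from scipy.optimize import least_squares,brentq
C=pickle.load(open("cal.pkl","rb"))
r=lambda u,v:(220+u/3.5,95+v/3.5)
s=lambda u,v:(250+u/2.25,85+v/2.25)
def fit2(P,Q): # rack-frame P (2d) -> world Q
    def T(p): c,sn=np.cos(p[2]),np.sin(p[2]); return np.array(P)@np.array([[c,sn],[-sn,c]])+p[:2]
    o=least_squares(lambda p:(T(p)-Q).ravel(),[.5,.18,0]); return o.x,(T(o.x)-Q)
E
python3 - <<'E'
from m import *
c=C["rack"]
L=[((682,60),(.102,.062),.078),((700,457),(.102,-.062),.078),((645,62),(.09,.062),.078),((668,458),(.09,-.062),.078),((38,105),(-.102,.072),.02),((112,495),(-.102,-.072),.02),((45,132),(-.102,.062),.02)]
Q=[plane(c,r(*a),z)[:2] for a,_,z in L]
x,res=fit2([p for _,p,_ in L],Q); print("rack",x[:2].round(4),np.degrees(x[2]).round(2)); print((res*1e3).round(1))
R=lambda w:np.array([[np.cos(x[2]),np.sin(x[2])],[-np.sin(x[2]),np.cos(x[2])]])@(np.array(w)[:2]-x[:2])
for uv,z in [((556,90),.078),((587,460),.078),((524,90),.078),((556,462),.078),((398,328),.11)]:
    print((R(plane(c,r(*uv),z))*1e3).round(1), plane(c,r(*uv),z).round(4))
c=C["stand"]
for e in [((222,55),(187,288)),((266,57),(222,298))]:
    f=lambda z:np.linalg.norm(plane(c,s(*e[0]),z)-plane(c,s(*e[1]),z))-.1
    z=brentq(f,0,.3); A,B=plane(c,s(*e[0]),z),plane(c,s(*e[1]),z); print("low",z,A.round(4),B.round(4),np.degrees(np.arctan2(-(A-B)[0],(A-B)[1])))
# fit stand pose: x0,y0,yaw,h0,pocket x
def bp(p,side,H,yb,xb):
    x0,y0,w,h0=p; a=np.radians(25); th=side
    ax=np.array([-np.sin(a),0,np.cos(a)]); bx=np.array([np.cos(a),0,np.sin(a)])
    v=H*ax+xb*bx+np.array([0,th*.059+yb,0]); cw,sw=np.cos(w),np.sin(w)
    return np.array([x0+cw*v[0]-sw*v[1],y0+sw*v[0]+cw*v[1],h0+v[2]])
O=[((222,55),1,.128,.05,-.01),((187,288),1,.128,-.05,-.01),((266,57),1,.128,.05,.01),((222,298),1,.128,-.05,.01),((118,370),-1,.184,.05,-.01),((160,392),-1,.184,.05,.01) if 0 else ((118,370),-1,.184,.05,-.01)]
o=least_squares(lambda p:np.concatenate([proj(c,bp(p,*a[1:]))-s(*a[0]) for a in O]),[.55,-.14,-.1,.01])
print("stand",o.x.round(4),np.degrees(o.x[2]),o.fun.round(1))
for sd,H in((1,.128),(-1,.184)): print(bp(o.x,sd,H,0,0), proj(c,bp(o.x,sd,H,.05,.01)),proj(c,bp(o.x,sd,H,-.05,-.01)))
E
```

```text
rack [0.5216 0.2012] 7.16
[[ 2.2  2. ]
 [ 2.6 -1. ]
 [ 0.8  1. ]
 [ 0.7 -2.2]
 [-2.2  0.9]
 [-1.3 -0.6]
 [-2.7 -0. ]]
[63.4 56.6] [0.5774 0.2652 0.078 ]
[ 64.4 -57.1] [0.5926 0.1525 0.078 ]
[54.3 57.8] [0.5683 0.2653 0.078 ]
[ 54.7 -56.6] [0.5829 0.1519 0.078 ]
[9.8 0.6] [0.5312 0.203  0.11  ]
low 0.12439551409647433 [ 0.5287 -0.0317  0.1244] [ 0.5159 -0.1309  0.1244] -7.3707137800644
low 0.13650067570625166 [ 0.5447 -0.0325  0.1365] [ 0.5302 -0.1315  0.1365] -8.34203604031108
stand [ 0.5752 -0.1473 -0.1347  0.0172] -7.720023596412521 [-1.2 -1.1 -1.9  0.5  0.7  0.9  1.7  1.2  0.3 -0.6  0.3 -0.6]
[ 0.52951581 -0.08157026  0.13319084] [368.8784059  111.20018113] [331.20499067 213.45540251]
[ 0.49021246 -0.19532155  0.18394408] [324.3591309  255.89800983] [289.39782041 348.06354491]
```

Rack is at (0.522, 0.201), yaw 7.2°. The gap is about 25 mm, which agrees with the tongue position. Stand yaw is about -7.7° and the boards fit within 2 px. Next I draw the stop back.

```bash
cat >> h.py <<'E'
YW=np.radians(7.16); RK=np.array([.5216,.2012]); DN=[180,0,97.16]
def rk(x,y,z): return [RK[0]+np.cos(YW)*x-np.sin(YW)*y,RK[1]+np.sin(YW)*x+np.cos(YW)*y,z]
def inrk(w): d=np.array(w)[:2]-RK; return np.array([np.cos(YW)*d[0]+np.sin(YW)*d[1],-np.sin(YW)*d[0]+np.cos(YW)*d[1]])
def st(m=""):
    o=robot.observe(); print(m,round(o["time"],2),"pos",np.round(o["tool_pos"],4),"rk",(inrk(o["tool_pos"])*1e3).round(1),"F",np.round(o["ft_force"],1),"w",round(o["gripper_width"],4)); return o
E
python3 - <<'E'
from h import *
robot.set_gripper(.045)
robot.move_pose(rk(.009,0,.25),DN)
print(robot.line_to(rk(.009,0,.150),vel=.12,guard=8)); st()
robot.set_gripper(0); st("grip")
robot.line_to(rk(.009-.072,0,.150),vel=.1); st("drawn")
robot.set_gripper(.045); robot.line_to(rk(.009-.072,0,.25),vel=.2)
c=cal("scene"); im=robot.grab_frame("scene"); cv2.imwrite("pics/s1.png",cv2.resize(im[140:300,180:340],None,fx=3,fy=3))
E
```

```text
False
 4.41 pos [0.5311 0.2024 0.1511] rk [9.6 0. ] F [0.2 0.1 1.3] w 0.0451
grip 4.8 pos [0.5309 0.2024 0.1508] rk [9.4 0. ] F [-0.5 -0.   5.2] w 0.0115
drawn 5.67 pos [0.4588 0.193  0.1508] rk [-63.3  -0.3] F [-1.6 -3.   8.9] w 0.0111
```

View pics/s1.png

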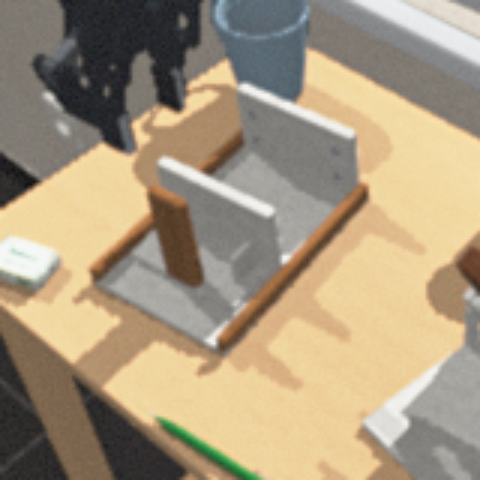

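The stop is drawn back, gap about 97 mm, with the plate mid-rack and the tongue at (175,235) in the crop. Next is the low board.

```bash
cat >> h.py <<'E'
from scipy.spatial.transform import Rotation as Ro
S0=np.array([.5752,-.1473,.0172]); SW=-.1347; A=np.radians(25)
RS=Ro.from_euler("z",SW).as_matrix()
AX=RS@[-np.sin(A),0,np.cos(A)]
TR=np.column_stack([RS@[0,1,0],RS@[np.cos(A),0,np.sin(A)],-AX])
TLT=Ro.from_matrix(TR).as_euler("xyz",degrees=True)
def tcp(side,H): return S0+RS@[0,side*.059,0]+AX*(H+.054)
E
python3 - <<'E'
from h import *
print(TLT)
for s,H in((1,.106),(-1,.159)):
    for d in (0,.1,.13): print(tcp(s,H+d).round(3),robot.ik(tcp(s,H+d),TLT))
print(robot.ik(rk(.073,0,.30),DN),robot.ik(rk(.045,0,.36),DN))
E
```

```text
[155.          0.         82.2822585]
[ 0.516 -0.08   0.162] [-26.79377835 -36.24166398 -48.24267364  54.21586958   7.93914413
  72.5983428 ]
[ 0.474 -0.074  0.253] [-28.97824171 -46.46667479 -44.88741271  68.09087337   8.81503287
  70.57556371]
[ 0.462 -0.072  0.28 ] None
[ 0.478 -0.194  0.21 ] [-43.21607081 -36.30221286 -42.99474074  62.51889757  14.20580712
  57.12043556]
[ 0.436 -0.188  0.301] [-47.08504519 -43.29415136 -37.7165835   75.75331277  15.548995
  53.36610296]
[ 0.424 -0.186  0.328] [-48.4087631  -44.4802302  -35.47543561  79.53265204  15.99410678
  52.07069153]
[ 7.62666987 11.28174611 10.97100881 89.68926271  0.         90.46666987] [ 7.64886512  7.72373574 13.32959702 95.60586127  0.         90.48886512]
```

```bash
python3 - <<'E'
from h import *
robot.set_gripper(.06)
robot.move_pose(tcp(1,.106+.075),TLT); st("above")
g=robot.line_to(tcp(1,.106),vel=.08,guard=10); st(f"at {g}")
robot.set_gripper(0); o=st("gripped")
if .017<o["gripper_width"]<.023 and not g:
    robot.line_to(tcp(1,.106+.085),vel=.1); st("out")
    robot.line_to([.5,-.03,.31],vel=.15,rotation=[180,0,90]); st("up")
    robot.pause(.2)
    import pickle; pickle.dump(cal("wrist"),open("cal2.pkl","wb"))
    cv2.imwrite("pics/w_low.png",robot.grab_frame("wrist"));cv2.imwrite("pics/side_low.png",robot.grab_frame("side"))
E
```

```text
above 8.17 pos [ 0.4849 -0.0749  0.2305] rk [ -70.9 -269.4] F [ 0.5 -0.2 -0.9] w 0.0602
at False 9.25 pos [ 0.5163 -0.0799  0.1628] rk [ -40.3 -278.2] F [ 0.5 -0.   0.4] w 0.0602
gripped 9.69 pos [ 0.5166 -0.08    0.1629] rk [ -40.  -278.3] F [ 1.8 -1.2  2.5] w 0.0191
out 10.69 pos [ 0.4803 -0.0748  0.2382] rk [ -75.3 -268.7] F [ 0.   0.  -1.3] w 0.0196
up 11.57 pos [ 0.4999 -0.03    0.3091] rk [ -50.3 -226.7] F [ 0.5  0.3 -1.1] w 0.019
```

View pics/side_low.png

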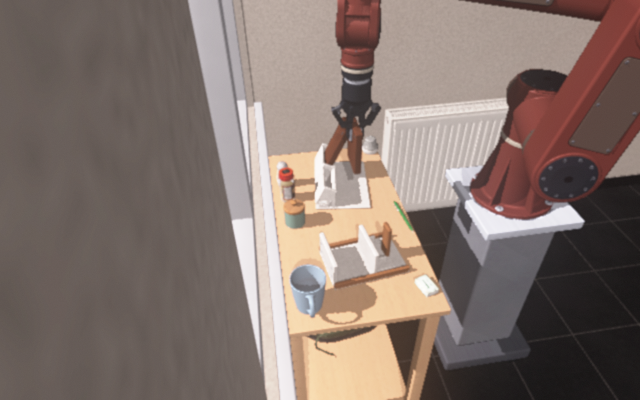

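View pics/w_low.png

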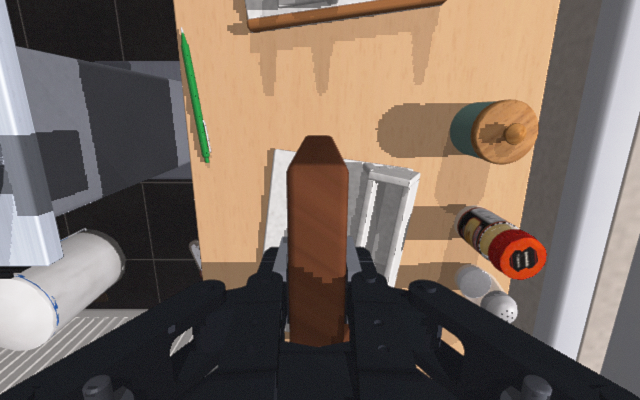

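The low board is held upright. Its top face spans rows 172-343, cols 288-348, and the lower +y edge is at (305..333,137). I'll compute the in-hand offset from these.

```bash
python3 - <<'E'
from h import *
import pickle
c=pickle.load(open("cal2.pkl","rb"))
from scipy.optimize import brentq
f=lambda z:np.linalg.norm(plane(c,(288,174),z)-plane(c,(348,174),z))-.02
z=brentq(f,.1,.35)
for zz in(z,.277): print(zz,plane(c,(318,173),zz),plane(c,(318,344),zz))
print(plane(c,(319,137),.149)) # lower +y edge
E
```

```text
0.27365715538798546 [0.49945163 0.0166123  0.27365716] [ 0.49940485 -0.05091416  0.27365716]
0.277 [0.499436   0.01725539 0.277     ] [ 0.49939071 -0.04813002  0.277     ]
[0.50075759 0.01841102 0.149     ]
```

```bash
python3 - <<'E'
from h import *
robot.line_to(rk(.072,.0025,.31),vel=.25,rotation=DN); robot.pause(.15); st("over")
robot.line_to(rk(.072,.0025,.18),vel=.15); st()
g=robot.line_to(rk(.072,.0025,.158),vel=.03,guard=5); st(f"down {g}")
robot.set_gripper(.05); st("rel")
robot.line_to(rk(.072,.0025,.25),vel=.15); 
robot.pause(.25)
robot.line_to(rk(-.03,-.02,.33),vel=.25);robot.pause(.15)
import pickle; pickle.dump(cal("wrist"),open("cal3.pkl","wb"))
cv2.imwrite("pics/w_l2.png",robot.grab_frame("wrist")); st()
E
```

```text
over 13.22 pos [0.5926 0.2117 0.3103] rk [71.8  1.6] F [-0.7 -0.2 -0.8] w 0.0193
 14.23 pos [0.5933 0.2127 0.1813] rk [72.6  2.5] F [-0.3  0.  -1.2] w 0.0193
down True 14.79 pos [0.5931 0.2125 0.1637] rk [72.4  2.3] F [2.2 0.4 3.1] w 0.0191
rel 15.19 pos [0.5922 0.2125 0.1628] rk [71.5  2.4] F [-0.4  0.2  0.1] w 0.0499
 17.05 pos [0.4946 0.1777 0.3284] rk [-29.7 -19.9] F [ 0.3 -0.2  0.1] w 0.05
```

View pics/w_l2.png

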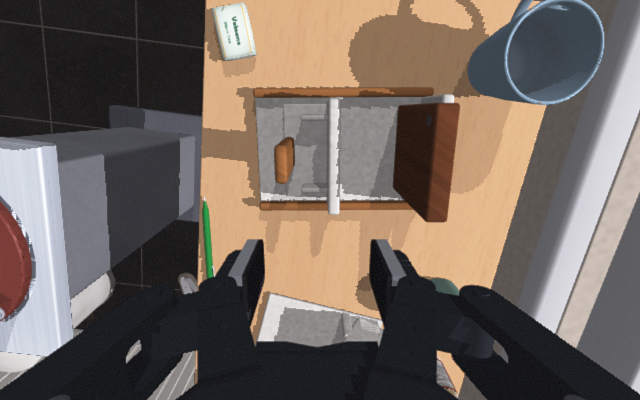

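The low board stands in the rack. The front face's bottom edge is at col ~397 and the back top edge at (458,105)-(446,219). I'll check that it's upright from those points.

```bash
python3 - <<'E'
from h import *
import pickle
c=pickle.load(open("cal3.pkl","rb"))
for uv,z in[((399,108),.008),((394,197),.008),((458,105),.136),((446,219),.136),((340,98),.078),((339,212),.078),((330,98),.078),((254,90),.02),((432,90),.02)]: print(uv,(inrk(plane(c,uv,z))*1e3).round(1))
im=cv2.imread("pics/w_l2.png");hsv=cv2.cvtColor(im,cv2.COLOR_BGR2HSV)
for v in(130,160,190): print(v,im[v,385:470:3].tolist()[::1][:28])
E
```

```text
(399, 108) [64.8 49. ]
(394, 197) [ 65.7 -58.5]
(458, 105) [79.5 50.6]
(446, 219) [ 80.1 -43.4]
(340, 98) [-8.8 57.9]
(339, 212) [ -7.8 -55.7]
(330, 98) [-18.3  57.9]
(254, 90) [-101.1   68.5]
(432, 90) [97.3 68.2]
130 [[138, 139, 140], [141, 142, 145], [108, 108, 111], [113, 113, 115], [28, 31, 47], [17, 26, 43], [23, 26, 41], [22, 23, 41], [12, 13, 37], [15, 22, 38], [20, 27, 43], [18, 25, 41], [15, 24, 41], [18, 25, 40], [16, 22, 41], [16, 25, 39], [16, 28, 45], [33, 50, 85], [43, 65, 108], [40, 62, 105], [42, 65, 107], [41, 62, 111], [43, 65, 110], [44, 63, 112], [99, 135, 178], [119, 155, 198], [115, 155, 199], [119, 159, 199]]
160 [[115, 115, 117], [109, 110, 115], [112, 110, 113], [60, 64, 70], [20, 26, 40], [14, 24, 38], [20, 24, 38], [18, 21, 40], [17, 26, 39], [20, 27, 38], [16, 21, 38], [16, 25, 41], [18, 23, 41], [18, 26, 40], [15, 25, 41], [18, 24, 43], [28, 45, 80], [38, 58, 102], [43, 63, 106], [45, 65, 107], [42, 62, 104], [43, 63, 106], [39, 61, 105], [117, 153, 196], [118, 156, 199], [120, 159, 200], [124, 160, 204], [123, 161, 203]]
190 [[107, 109, 112], [104, 105, 108], [109, 110, 112], [104, 103, 105], [15, 22, 38], [14, 20, 38], [22, 25, 39], [13, 21, 38], [18, 25, 40], [18, 25, 42], [15, 24, 41], [17, 20, 39], [15, 24, 40], [19, 26, 41], [23, 30, 47], [35, 47, 80], [46, 65, 107], [45, 63, 107], [42, 66, 108], [45, 63, 110], [42, 59, 103], [44, 61, 102], [115, 154, 195], [124, 161, 204], [122, 159, 203], [122, 159, 202], [124, 162, 202], [117, 156, 199]]
```

Low board: upright and square, centre at rack x≈72 mm, y≈+3 mm. Now the tall board.

```bash
python3 - <<'E'
from h import *
import pickle
print(robot.ik([.48,-.08,.37],[180,0,90]) is not None)
robot.set_gripper(.06)
robot.move_pose(tcp(-1,.159+.075),TLT); st("above")
g=robot.line_to(tcp(-1,.159),vel=.08,guard=10); st(f"at {g}")
robot.set_gripper(0); o=st("gripped")
if .017<o["gripper_width"]<.023 and not g:
    robot.line_to(tcp(-1,.159+.1),vel=.1); st("out")
    robot.line_to([.48,-.08,.37],vel=.15,rotation=[180,0,90]); robot.pause(.2); st("up")
    pickle.dump(cal("wrist"),open("cal4.pkl","wb"))
    cv2.imwrite("pics/w_tall.png",robot.grab_frame("wrist"))
E
```

```text
True
above 18.72 pos [ 0.447  -0.1889  0.2786] rk [-122.6 -377.8] F [-0.2  0.5  0.6] w 0.0601
at False 19.8 pos [ 0.4782 -0.1938  0.2109] rk [ -92.3 -386.5] F [0.8 0.1 0.6] w 0.0599
gripped 20.24 pos [ 0.4781 -0.1939  0.2108] rk [ -92.4 -386.6] F [-1.9 -0.3  3. ] w 0.019
out 21.39 pos [ 0.4361 -0.1879  0.2999] rk [-133.3 -375.4] F [-0.3 -0.2 -1.6] w 0.0192
up 22.64 pos [ 0.4796 -0.0804  0.37  ] rk [ -76.7 -274.2] F [-0.8 -0.6 -2.8] w 0.0196
```

View pics/w_tall.png

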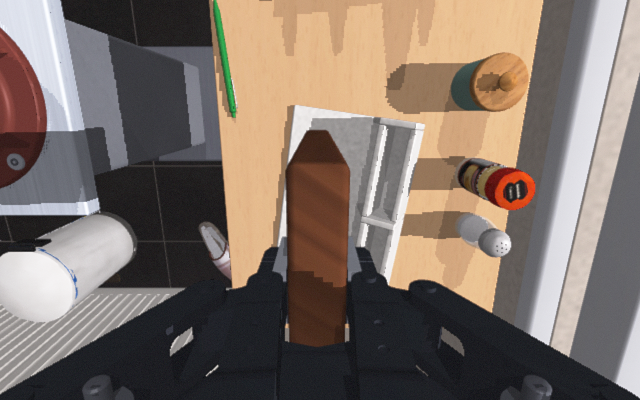

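The tall board is held upright: top face cols 287-349, +y edge at row ~170, the same small lateral offset as the low one. Placing it.

```bash
python3 - <<'E'
from h import *
import pickle
robot.line_to(rk(.040,.0025,.37),vel=.22,rotation=DN); robot.pause(.2); st("over")
robot.line_to(rk(.040,.0025,.235),vel=.15); st()
g=robot.line_to(rk(.040,.0025,.208),vel=.03,guard=5); st(f"down {g}")
robot.set_gripper(.05); st("rel")
robot.line_to(rk(.040,.0025,.30),vel=.15); robot.pause(.25)
robot.line_to(rk(-.09,-.01,.34),vel=.25);robot.pause(.15); st()
pickle.dump(cal("wrist"),open("cal5.pkl","wb"))
cv2.imwrite("pics/w_t2.png",robot.grab_frame("wrist"))
cv2.imwrite("pics/s2.png",robot.grab_frame("scene"))
E
```

```text
over 24.41 pos [0.561  0.208  0.3702] rk [39.9  1.8] F [-0.1  0.6 -2.5] w 0.0192
 25.46 pos [0.5615 0.2087 0.2363] rk [40.5  2.5] F [ 0.3 -0.3 -3. ] w 0.0194
down True 26.09 pos [0.561  0.2084 0.2164] rk [40.   2.3] F [ 0.7 -0.9  4.5] w 0.0194
rel 26.49 pos [0.5603 0.2085 0.2153] rk [39.3  2.5] F [ 0.3 -0.1  0.1] w 0.0498
 28.31 pos [0.4342 0.1801 0.3391] rk [-89.3 -10. ] F [-0.8  0.9 -0.6] w 0.05
```

View pics/w_t2.png

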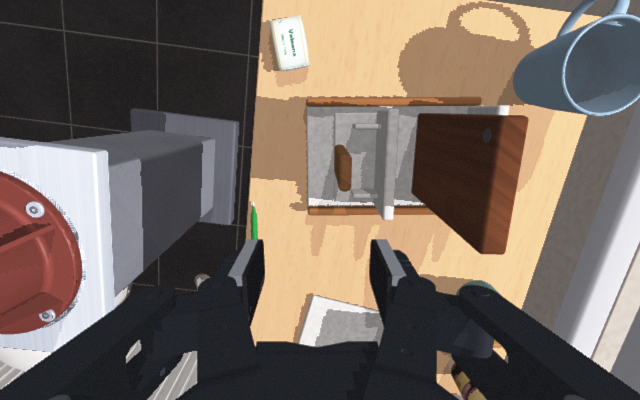

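Both boards stand (the tall one's front-bottom edge at col ~413, the stop at col ~388). Now I push the stop from behind the tongue with closed fingers.

```bash
python3 - <<'E'
from h import *
import pickle
robot.set_gripper(0)
robot.move_pose(rk(-.105,0,.25),DN)
robot.line_to(rk(-.105,0,.148),vel=.12,guard=8); robot.pause(.2); st("behind")
g=robot.line_to(rk(-.04,0,.148),vel=.04,guard=14); st(f"push1 {g}")
if not g:
    g=robot.line_to(rk(.01,0,.148),vel=.025,guard=14); st(f"push2 {g}")
E
```

```text
behind 30.6 pos [0.4178 0.1882 0.1487] rk [-104.6    0. ] F [ 0.  -0.5  0.1] w 0.0001
push1 False 32.38 pos [0.4818 0.1962 0.148 ] rk [-40.1   0. ] F [-3.3  1.7 -0.2] w -0.0003
push2 True 33.24 pos [0.4951 0.198  0.1473] rk [-26.7   0.2] F [-0.3 -0.1 -0.4] w 0.0
```

```bash
python3 - <<'E'
from h import *
import pickle
for i in range(2):
    g=robot.line_to(rk(-.015,0,.148),vel=.02,guard=18); st(f"push {g}")
robot.line_to(rk(-.06,0,.148),vel=.1); robot.line_to(rk(-.06,0,.25),vel=.2)
robot.line_to(rk(-.09,-.01,.34),vel=.25);robot.pause(.3); st()
pickle.dump(cal("wrist"),open("cal6.pkl","wb"))
a=robot.grab_frame("wrist")[80:280,290:560]; b=robot.grab_frame("scene")[110:270,190:330]; 
cv2.imwrite("pics/f.png",np.vstack([cv2.resize(a,(405,300),interpolation=2),cv2.resize(b,(405,300),interpolation=2)]))
E
```

```text
push True 33.55 pos [0.4952 0.1981 0.1466] rk [-26.6   0.2] F [-0.2  0.1  0.7] w 0.0
push True 33.86 pos [0.4955 0.1982 0.1461] rk [-26.2   0.3] F [-0.6 -0.1  4. ] w 0.0002
 35.83 pos [0.4333 0.1801 0.3388] rk [-90.2  -9.9] F [ 0.5  0.5 -0.2] w 0.0002
```

Picture limit reached, so I'll check the final state numerically: brown/white transitions along image rows, before and after the push, from almost the same camera pose.

```bash
python3 - <<'E'
from h import *
import pickle
c6=cal("wrist"); robot_im=robot.grab_frame("wrist"); cv2.imwrite("pics/w_f.png",robot_im)
for nm,im,c in(("before",cv2.imread("pics/w_t2.png"),pickle.load(open("cal5.pkl","rb"))),("after",robot_im,c6)):
    h=cv2.cvtColor(im,cv2.COLOR_BGR2HSV)
    m=((h[...,1]>115)&(h[...,2]<150)).astype(np.uint8)
    m=cv2.morphologyEx(m,cv2.MORPH_OPEN,np.ones((5,5),np.uint8))
    n,l,s,_=cv2.connectedComponentsWithStats(m[85:270,300:560])
    for i in range(1,n):
        if s[i,4]<200: continue
        x,y,w,hh,a=s[i]; print(nm,(x+300,y+85,w,hh,a))
    # tongue region / tall board edges along rows
    for v in (150,165,180,195,210):
        r=m[v,300:560]; e=np.flatnonzero(np.diff(r.astype(int)))+301
        print(v,e.tolist(),"z.11:",[(inrk(plane(c,(u,v),.11))*1e3).round(0).tolist() for u in e[:2]],"z.192 last:",(inrk(plane(c,(e[-1],v),.192))*1e3).round(1))
    # tall top corners
    blobs=sorted(range(1,n),key=lambda i:-s[i,4])[0]
    ct=max(cv2.findContours((l==blobs).astype(np.uint8),0,2)[0],key=cv2.contourArea)+[300,85]
    ap=cv2.approxPolyDP(ct,4,True)[:,0]; print([(p.tolist(),(inrk(plane(c,p,.192))*1e3).round(1).tolist()) for p in ap])
E
```

```text
before (np.int32(443), np.int32(97), np.int32(38), np.int32(8), np.int32(303))
before (np.int32(413), np.int32(114), np.int32(115), np.int32(140), np.int32(10956))
before (np.int32(335), np.int32(146), np.int32(16), np.int32(44), np.int32(593))
150 [335, 346, 416, 440, 442, 449, 454, 478, 480, 523] z.11: [[-74.0, 21.0], [-64.0, 21.0]] z.192 last: [47.6 30.9]
165 [335, 351, 422, 430, 432, 448, 449, 466, 467, 520] z.11: [[-74.0, 7.0], [-59.0, 7.0]] z.192 last: [47.3 20.8]
180 [338, 351, 413, 457, 458, 469, 470, 477, 483, 518] z.11: [[-71.0, -7.0], [-58.0, -7.0]] z.192 last: [47.7 10.4]
195 [416, 486, 487, 515] z.11: [[5.0, -22.0], [72.0, -22.0]] z.192 last: [47.3 -0.2]
210 [430, 448, 450, 512] z.11: [[19.0, -37.0], [37.0, -37.0]] z.192 last: [ 47.  -11.2]
[([420, 114], [-23.2, 54.3]), ([419, 121], [-23.4, 49.9]), ([429, 123], [-16.8, 48.6]), ([418, 123], [-24.0, 48.6]), ([417, 140], [-23.8, 37.6]), ([426, 141], [-17.7, 36.9]), ([417, 142], [-23.6, 36.3]), ([415, 163], [-23.8, 22.2]), ([426, 174], [-15.7, 14.6]), ([420, 176], [-19.7, 13.2]), ([419, 168], [-20.9, 18.8]), ([414, 169], [-2
[... 1824 characters left out ...]
 216], [9.9, -15.0]), ([479, 229], [22.4, -24.6]), ([484, 224], [25.4, -20.8]), ([495, 227], [33.5, -23.1]), ([485, 234], [27.2, -28.4]), ([498, 233], [36.3, -27.6]), ([498, 243], [37.4, -35.3]), ([510, 253], [47.2, -43.0]), ([535, 254], [65.3, -43.7]), ([559, 116], [63.3, 53.3]), ([531, 116], [45.4, 53.3]), ([524, 148], [44.4, 32.7]), ([511, 141], [35.1, 37.3]), ([514, 126], [35.5, 47.0]), ([526, 124], [43.0, 48.3]), ([529, 116], [44.1, 53.3]), ([510, 116], [31.9, 53.3]), ([515, 123], [35.9, 48.9]), ([508, 125], [31.5, 47.6]), ([505, 116], [28.7, 53.3]), ([491, 115], [19.7, 53.9]), ([497, 121], [24.1, 50.2]), ([493, 129], [22.2, 45.1]), ([468, 125], [5.7, 47.6]), ([482, 115], [13.9, 53.9])]
```

```bash
python3 -c "
from h import *
st(); robot.job_done()"
```

```text
35.98 pos [0.4335 0.1801 0.3396] rk [-90.1 -10. ] F [-0.7  1.1  0.5] w 0.0002
the job is handed in; nothing more can be done
```

I drew the stop back to a gap of about 97 mm and stood the low board, then the tall board, upright in the rack. I then pushed the stop up from behind its tongue with closed fingers, backed off clear of everything, and handed in at 36 s of the 72 s allowed.

**Stop:** three pushes, with force limits of 14 to 18 N, all ended within 0.5 mm of each other, so it is up against the boards. From the images I estimate the gap at about 41 to 42 mm (limit 44). The image estimate is only good to about 2 mm, because my wall measurement is off by up to that much.

**Tall board:** its top edge moved 19 mm, to a centre about 59 mm along the rack (allowed 54.5 to 64). It is square to the rack and about 4 to 5 mm off the middle line (limit 14).

**Low board:** when I placed it, it was upright and about 3 mm off the middle line. In the final view it is hidden behind the tall board, so its end position rests on the tight fit rather than on a direct look.

**Bystanders:** no move went near them, but I did not measure them again at the end. My last picture went over the 12-view limit, so the final check used image numbers only.

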